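# Move a battery pack from its storage hood to the charging dock

## Task

Take the battery pack out of the aluminium storage hood and put it in the grey charging dock: hook its contact end (the end that sticks out of the hood, with the two brass strips) under the dock's lip, then swing the other end down behind the low sill so that the pack lies flat on the dock's floor, and let go. The dock's cheeks leave room for fingers only at the pack's other end, so put the pack down on the way and take it again there. Leave the pliers, hex keys, screw dish, multimeter and screwdriver where they lie.

Things in the scene. Friction and masses are not known exactly. Their poses are not given: they have to be found in the camera images.
- battery: Battery pack: black box, 60 mm wide (x from -29 to +31 mm), 96 mm long (y from -48 to +48 mm), 42 mm high (z), 0.24 to 0.48 kg; origin on its underside. The +y end is the contact end, with two upright brass strips. It starts flat on the worktop, contact end outward, about 44 mm of its length sticking out of the hood, free to slide.
- nose (a point): Middle of the lower edge of the battery pack's contact end (the +y end).
- tail (a point): Middle of the lower edge of the battery pack's other end (the -y end).
- bay: Storage hood: fixed, aluminium, no floor, 62 mm deep (x), 74 mm wide (y), 50 mm high, with 3 mm high screw flanges 14 mm wide on the worktop either side; inside 66 mm wide, 46 mm high. Open only towards its -x (roughly towards the robot). Origin on the worktop under its middle.
- bay_mouth (a point): Middle of the hood's open edge, on the worktop.
- dock: Charging dock: fixed grey frame; origin on the worktop, midway between front wall and sill, z up, +x towards the lip. Floor 4 mm above the worktop; inside 103 mm long (x = -51.5 to +51.5 mm). Side cheeks 66 mm apart, 39 mm above the worktop, tops flared, run from x = -3.5 mm to the front wall; behind them the dock is only 52 mm wide, so fingers fit either side of the pack.
- dock_lip (a point): Middle of the lip's free lower edge, at x = +38.5 mm of the dock. The lip overhangs 13 mm from the front wall's inner face, its underside is 47 mm above the dock's floor, and it is 6 mm thick.
- dock_sill (a point): Middle of the sill's inner upper edge, at x = -51.5 mm of the dock. The sill is 8 mm higher than the floor and 8 mm thick; the worktop in front of hood and dock, about x = 0.41 to 0.50, y = -0.03 to 0.10, is free to put the pack down.
- pliers: Pliers with red handles, 152 mm long, lying loose; leave alone.
- hex_keys: Green folding hex key set, 98 mm long, lying loose; leave alone.
- screw_dish: Small round metal dish of screws, 81 mm wide, 16 mm high, loose; leave alone.
- multimeter: Yellow and black multimeter, 134 x 69 x 46 mm, lying loose; leave alone.
- screwdriver_yellow: Screwdriver with yellow handle, 192 mm long, lying loose; leave alone.

How it is judged (in metres and radians):
On the way, in this order (a step that is already met when the one before it is completed fails the run):
1. the battery pack is out of the hood (x of tail in the frame of bay below -0.031 m), for 0.1 s.
2. the contact end is under the lip, between the cheeks, with the other end still raised above the sill (x of nose in the frame of dock between 0.025 and 0.052 m and y of nose in the frame of dock between -0.006 and 0.006 m and z of nose in the frame of dock below 0.012 m and z of tail in the frame of dock above 0.011 m), for 0.1 s.
At the end, for the whole second after the job is handed in: The pack lies at rest in the dock, contact end under the lip (4 mm or more) and between the cheeks, other end down inside the sill, both ends within 3 mm of the floor, tilted less than 0.05 rad (x of nose in the frame of dock between 0.042 and 0.053 m and y of nose in the frame of dock between -0.006 and 0.006 m and y of tail in the frame of dock between -0.012 and 0.012 m and z of each of nose, tail in the frame of dock below 0.007 m and x of tail in the frame of dock above -0.053 m and angle between battery's own z axis and vertical below 0.05 rad and linear speed of battery below 0.01 m/s and angular speed of battery below 0.1 rad/s); the robot touches nothing.
It fails at once if a bystander was shifted by more than 30 mm (distance of any of pliers, hex_keys, screw_dish, multimeter, screwdriver_yellow from where it was at the start of the episode above 0.03 m).
It also fails if it takes over 48 s, if anything falls off the work surface, if the arm or the gripper's body presses on something with over 40 N, if the wrist force passes 120 N, or if a joint passes its speed limit or range.

## Robot

A 7-joint arm with a two-finger parallel gripper is mounted at the origin on a cart in front of the work surface, level with it; the furniture and walls round the work are solid. World frame = base frame: x ahead of the robot, y to its left, z up, the work surface at z = 0. Lengths are in mm, angles in rad, forces in N, time in s.
With the tool pointing down it reaches from about 400 to 900 mm from the base axis. Payload 5.5 kg.
Tool frame: the origin (TCP) lies on the centre line of the jaws, within the pads' length; the fingertips stand 14 mm ahead of it and the grasp point (between the pads) lies 5 mm behind it (tip_reach is the distance from the TCP to the fingertips, in mm); z points along the fingers, y is the line along which they close (so a half turn about z gives the same grasp; the last joint's range is limited). The gripper opens to 92 mm and grips with 3 to 60 N. Pads are 19 mm wide; open, the fingers measure 130 mm over their backs; the gripper's body (75 mm by 190 mm) begins 47 mm behind the grasp point.
Start: joints at [-0.857, 0.501, -0.427, 1.55, 0.221, 1.138, -0.21], TCP at [283.16, 585.081, 240.729] pointing down, gripper open.
Joint ranges: [-2.88, 2.88], [-0.31, 2.03], [-1.54, 1.56], [0.2, 2.42], [-1.41, 4.55], [0.19, 2.02], [-2.57, 2.57]. Speed limits (rad/s): [2.57, 2.57, 3.14, 3.14, 3.14, 3.14, 3.14].

## Interface

Orientations are given as a unit quaternion [w, x, y, z].
In Python, from bench import get_state, camera, calibration, job_done, tip_reach gives the robot as it stands. The module is installed in compiled form; this text tells all that it offers.
- The arm moves only by the tool play_rows, never from a script. Its argument "rows" is a list that holds one entry, the list of rows, each a list of 7 numbers: the shift along the tool's x, y, z in units of 25 mm (1.0 is 25 mm), then the turn, a rotation vector about the tool's x, y, z in units of 5 degrees (1.0 is 5 degrees), then the opening, from 0 (shut) to 1 (fully open). In form: [[[x, y, z, wx, wy, wz, jaw], ...]]. A call has 1 to 5 rows; each row is the pose to reach, as a shift and turn from the pose commanded when the call began, along the tool's axes at that moment; what a row does not reach only later rows make up. A row lasts 1/8 s, in which the tool goes at most 62.5 mm and 10.7 degrees, less where a joint would pass 70% of its speed; a pose out of reach is approached as far as the arm can. A call with a gripper value outside its range is refused whole. The fingers move at their own pace and stop on an object; "newtons" is the grip in N (left out, the last holds). Time passes only in rows, so rows that repeat a pose let the fingers close. It gives the time, the measured TCP pose, the force, the opening and the grip force at its end, in the units of the state.
- get_state(): the state, without advancing time (a new reading comes with each control period).
- camera(name): name is "scene" or "top" or "wrist"; returns the picture (400x640x3 uint8, red, green, blue); there is no depth.
- calibration(name): a dict with "K" (3x3 intrinsics, pixels), "eye" and "orientation" of the camera in the world. Camera axes: x right, y down, z forward; pixel columns grow to the right and rows downward; lengths in mm; the calibration is good to about 2 mm. A picture is of the moment at which its call begins: read the wrist's pose just before it. calibration takes no time and is no camera call; for the wrist camera it gives the pose at the moment of the call.
- job_done(): hands the job in; it is judged then, once.
The state is a dict: "t": time; "joint_pos": joint angles; "qd": joint speeds; "joint_torque": joint torques, N m; "tool_pos": TCP position; "tool_rot": TCP orientation; "wrist_force": force on the tool from outside, world axes, zero at the start; "ft_torque": the same for the moment, N m; "finger_gap": finger opening in mm; "grasp_force": force on a finger pad.
Only numpy, scipy, OpenCV 4.12 (cv2) and the standard library are available. Lean on these libraries where they do the work, as an engineer would, in place of code of your own. Each camera call takes 0.05 s, during which the arm holds its last target. There are 200 camera calls.

## Working session

There is one attempt and no reset: what is moved stays moved. The work goes in short steps, Python scripts to look and compute and a tool call to move; the robot and the scene stay as the last step left them, time stands still between calls to the robot, and variables do not carry over. Pictures are saved under pics/ and viewed, at most 11 in all, crops included, and the job is handed in when it is done.

Besides the shell and the picture viewer there is one more tool, called by a JSON object that holds its "method" and its "body". play_rows: Moves the arm, as the interface text tells. Its arguments: {"type":"object","properties":{"rows":{"type":"array","items":{"type":"array","items":{"type":"array","items":{"type":"number"}}}},"newtons":{"type":"number"}},"required":["rows"]}

```bash
mkdir -p pics; python3 - <<'E'
from bench import *
import cv2
for n in ("top","scene"):
    im=camera(n); cv2.imwrite(f"pics/{n}0.png",im[:,:,::-1]); c=calibration(n); print(n,c)
s=get_state(); print(s, tip_reach if not callable(tip_reach) else tip_reach())
E
```

```text
top {'K': array([[407.97506848,   0.        , 319.69021525],
       [  0.        , 407.97506848, 201.59887816],
       [  0.        ,   0.        ,   1.        ]]), 'eye': array([ 447.58731001,  -10.81819916, 1161.21640918]), 'orientation': array([-0.05101477,  0.70729264, -0.70378694,  0.04264454])}
scene {'K': array([[450.50241903,   0.        , 330.35303598],
       [  0.        , 450.50241903, 202.74525889],
       [  0.        ,   0.        ,   1.        ]]), 'eye': array([   1.31911781, -659.63014686, 1098.26152632]), 'orientation': array([-0.3183642 ,  0.88272879, -0.3251032 ,  0.11722641])}
{'t': 0.1, 'joint_pos': array([-0.85680918,  0.50175916, -0.4268067 ,  1.55133461,  0.22082334,
        1.13828886, -0.21029885]), 'qd': array([-0.00122723, -0.00096575, -0.00029256, -0.00292106,  0.00115751,
       -0.00028309, -0.00096582]), 'joint_torque': array([-1.11431946e-02, -5.67865634e+01, -5.83844304e+00, -2.79912722e+01,
       -6.90114149e-02,  2.39780126e-02,  3.48967660e-05]), 'tool_pos': array([282.96977659, 584.50964739, 239.78331301]), 'tool_rot': array([-2.15423397e-04,  2.23462420e-01,  9.74712161e-01, -8.39046243e-04]), 'wrist_force': array([0.23368872, 0.31009634, 0.23274166]), 'ft_torque': array([0.04027027, 0.087704  , 0.00292079]), 'grasp_force': 0.0, 'finger_gap': 91.90705010952564} 14.0
```

View pics/top0.png

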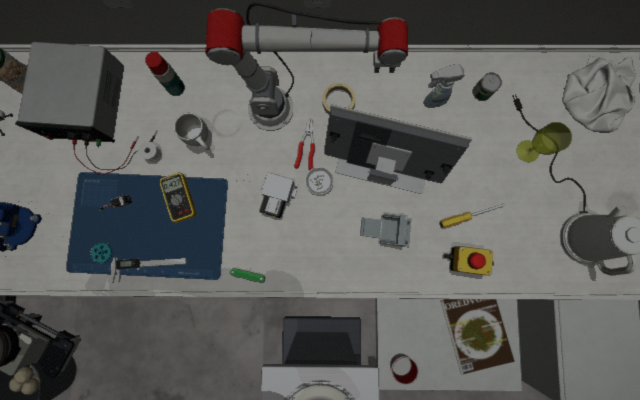

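View pics/scene0.png

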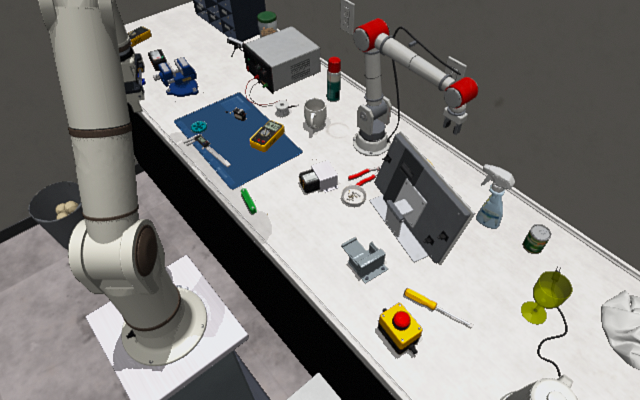

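The top view shows the hood at about (278,187), with the black pack sticking out to (271,210). The dock is at about (387,230), apparently with its lip on the right. Next I'll enlarge both.

```bash
cat > h.py <<'E'
import numpy as np, cv2
from bench import *
from scipy.spatial.transform import Rotation as R
def rot(q): return R.from_quat([q[1],q[2],q[3],q[0]])
def cast(c,u,v,z):
    d=rot(c["orientation"]).apply(np.linalg.inv(c["K"])@[u,v,1.]); e=np.array(c["eye"])
    return e+d*(z-e[2])/d[2]
def proj(c,p):
    q=c["K"]@rot(c["orientation"]).inv().apply(np.array(p,float)-c["eye"]); return q[:2]/q[2]
E
python3 - <<'E'
from h import *
t=cv2.imread("pics/top0.png"); s=cv2.imread("pics/scene0.png")
z=lambda im,x,y,w,h:cv2.resize(im[y:y+h,x:x+w],(400,300),interpolation=cv2.INTER_CUBIC)
cv2.imwrite("pics/crop0.png",np.vstack([np.hstack([z(t,245,160,80,60),z(t,347,200,80,60)]),np.hstack([z(s,285,150,80,60),z(s,325,225,80,60)])]))
c=calibration("top")
for n,u,v in (("hood",278,187),("packend",271,213),("dock",387,230)): print(n,cast(c,u,v,0).round())
E
```

```text
hood [644. 124.   0.]
packend [569. 143.   0.]
dock [ 522. -188.    0.]
```

View pics/crop0.png

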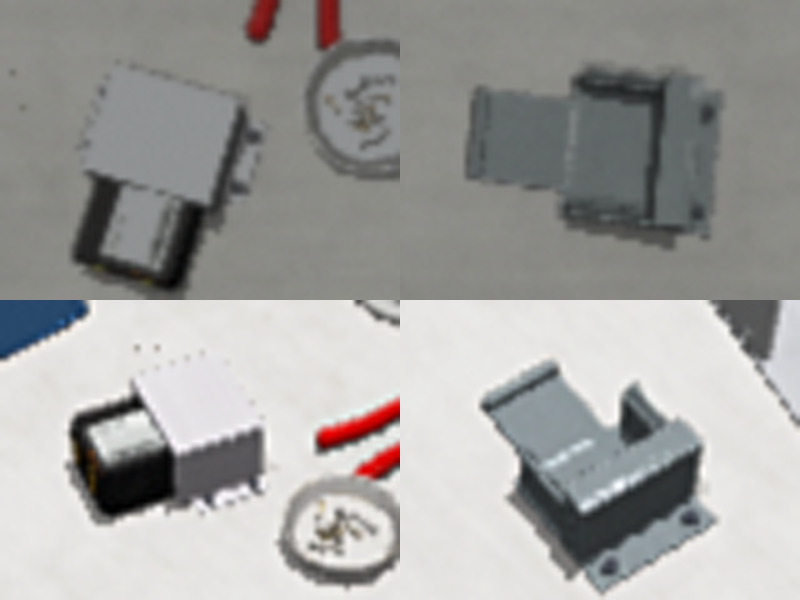

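The crop shows the hood roof corners at crop pixels (118,62), (243,100), (212,205) and (85,170), and the pack's front top edge running from (75,262) to (185,290). In the dock the sill is on the left, at x≈470. The lip is on the right, with its inner edge from (662,70) to (655,228).

```bash
python3 - <<'E'
from h import *
c=calibration("top"); s=calibration("scene")
f=lambda l,x0,y0,z,cx=0,cy=0,k=c:[cast(k,x0+(u-cx)/5,y0+(v-cy)/5,z).round(1) for u,v in l]
print("hood",*f([(118,62),(243,100),(212,205),(85,170)],245,160,50))
print("pack",*f([(75,262),(185,290),(95,178)],245,160,42))
print("dock sill out",*f([(470,88),(468,178)],347,200,12,400))
print("lip inner/outer",*f([(662,70),(655,228),(690,73),(683,232)],347,200,57,400))
print("cheek start",*f([(575,70),(562,222)],347,200,39,400))
print("scene lip inner",*f([(585,512-0),(690,420)],325,225,57,400,300,s))
print("scene sill outer",*f([(483,405),(553,362)],325,225,12,400,300,s))
print("scene hood", *f([(132,385),(175,455),(262,425),(190,350)],285,150,50,0,300,s))
w=calibration("wrist"); st=get_state(); r=rot(st["tool_rot"])
print("wrist cam in tool", r.inv().apply(w["eye"]-st["tool_pos"]), (r.inv()*rot(w["orientation"])).as_matrix().round(2), w["K"][0,0])
E
```

```text
hood [677.  145.2  50. ] [655.8  75.4  50. ] [597.   91.6  50. ] [616.2 162.1  50. ]
pack [566.  167.6  42. ] [550.8 106.5  42. ] [613.  157.7  42. ]
dock sill out [ 555.7 -113.7   12. ] [ 505.  -112.2   12. ]
lip inner/outer [ 561.8 -213.8   57. ] [ 476.4 -208.3   57. ] [ 560.2 -228.9   57. ] [ 474.4 -223.3   57. ]
cheek start [ 563.4 -169.2   39. ] [ 479.9 -160.9   39. ]
scene lip inner [ 479.7 -229.1   57. ] [ 564.3 -223.5   57. ]
scene sill outer [ 504.6 -119.3   12. ] [ 556.1 -123.2   12. ]
scene hood [615.8 156.1  50. ] [597.9  90.8  50. ] [656.6  74.8  50. ] [664.8 156.3  50. ]
wrist cam in tool [  82.86377098   -0.25077163 -144.5894723 ] [[-0.   -0.95 -0.3 ]
 [ 1.   -0.    0.  ]
 [-0.   -0.3   0.95]] 314.81328834305606
```

{"method": "play_rows", "body": {"rows": [[[-9.3,-5.6,0,0,0,-1,1],[-9.3,-5.6,0,0,0,-1,1],[-9.3,-5.6,0,0,0,-1,1],[-9.3,-5.6,0,0,0,-1,1],[-9.3,-5.6,0,0,0,-1,1]]]}}

```text
t: 0.72
tool_pos: [434.4, 352.6, 240.2]
tool_rot: [0.0, 0.184, 0.983, -0.001]
wrist_force: [-0.8, 0.5, 0.5]
finger_gap: 91.7
grasp_force: 0.0
```

{"method": "play_rows", "body": {"rows": [[[-8.7,-6.15,2.8,0,0,-1.25,1],[-8.7,-6.15,2.8,0,0,-1.25,1],[-8.7,-6.15,2.8,0,0,-1.25,1],[-8.7,-6.15,2.8,0,0,-1.25,1],[-8.7,-6.15,2.8,0,0,-1.25,1]]]}}

```text
t: 1.35
tool_pos: [581.2, 131.2, 169.0]
tool_rot: [-0.001, 0.13, 0.992, -0.001]
wrist_force: [0.0, 1.2, -0.2]
finger_gap: 91.6
grasp_force: 0.0
```

```bash
python3 - <<'E'
from h import *
import pickle
st=get_state(); w=calibration("wrist"); im=camera("wrist"); cv2.imwrite("pics/w1.png",im[:,:,::-1]); pickle.dump((st,w),open("w1.pkl","wb")); print(st["t"],st["tool_pos"],st["tool_rot"],st["qd"].round(3))
E
```

```text
1.35 [581.23941314 131.19507679 168.96171752] [-6.72746017e-04  1.29841575e-01  9.91533526e-01 -1.40707707e-03] [ 0.205  0.152  0.025 -0.122 -0.007 -0.034  0.29 ]
```

View pics/w1.png

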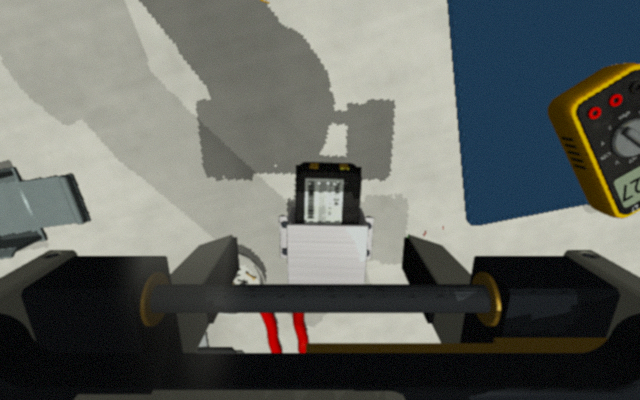

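The wrist view shows the pack's front top corners at about (298,169) and (359,169), and the edge of the hood roof at (288,225) to (369,225). The jaws look well lined up with it.

```bash
python3 - <<'E'
from h import *
import pickle
st,w=pickle.load(open("w1.pkl","rb")); g=cv2.imread("pics/w1.png",0).astype(int)
for r in (185,200,212): print(r,g[r,286:304],g[r,352:372])
for cc in (305,330,352): print(cc,g[155:182,cc])
T=rot(st["tool_rot"])
for n,u,v,z in (("pf",298,169,42),("pf",359,169,42),("base",297,163,0),("base",361,163,0),("hood",288,225,50),("hood",369,225,50)):
    p=cast(w,u,v,z); print(n,p.round(1),T.inv().apply(p-st["tool_pos"]).round(1))
E
```

```text
185 [188 194 192 190 194 193 192 179 155 100  43  17  14  18  13  19  21  27] [ 19  19  27  23  24  19  18  26  71 130 179 192 190 191 187 187 192 191
 185 190]
200 [179 148 120 107 122 122 122 114  98  74  44  34  40  32  37  31  40  63] [ 41  40  35  34  40  40  42  75 136 181 195 188 184 167 166 167 170 163
 168 164]
212 [157 133  94  80  68  63  48  54  44  34  24  29  34  31  31  30  29  51] [ 31  35  34  35  35  34  33  38  55  63  92 127 158 162 164 161 167 162
 166 164]
305 [113 110 107 112 113 104  90  48  20   6   9   9   7   8   6  13  13  21
  23  27  20  22  38  63  86  88  92]
330 [180 157 125 107 106 109  98  71  32   9   7  10   6   8   5   7   4  14
  23  21  19  19  28  64 101 120 113]
352 [108 114 110 112 115 114 113 106  78  35  11   4   0  15   9   8   9  18
  20  20  18  16  20  17  19  24  14]
pf [554.5 117.6  42. ] [ 22.2 -19.7 127. ]
pf [568.3 169.5  42. ] [ 22.2  34.  126.9]
base [556.5 112.9   0. ] [ 19.  -23.5 169.1]
base [573.2 175.4   0. ] [ 19.   41.1 168.9]
hood [600.3  95.5  50. ] [-27.7 -29.3 119. ]
hood [619.1 166.3  50. ] [-27.6  44.  118.8]
```

{"method": "play_rows", "body": {"rows": [[[-0.1,0.3,2,0,0,0,1],[-0.1,0.3,3.2,0,0,0,1],[-0.1,0.3,3.2,0,0,0,1]]]}}

```text
t: 1.78
tool_pos: [581.6, 143.5, 88.0]
tool_rot: [-0.003, 0.126, 0.992, -0.001]
wrist_force: [0.3, -0.2, 0.7]
finger_gap: 92.0
grasp_force: 0.0
```

```bash
python3 - <<'E'
from h import *
st=get_state(); w=calibration("wrist"); im=camera("wrist"); cv2.imwrite("pics/w2.png",im[:,:,::-1])
import pickle; pickle.dump((st,w),open("w2.pkl","wb"))
print(st["tool_pos"],st["tool_rot"],st["qd"].round(3))
for p in ((561.4,143.5,42),): print(proj(w,p))
E
```

```text
[581.55532351 143.45375527  88.00952918] [-3.01593709e-03  1.26395420e-01  9.91974946e-01 -8.99366727e-04] [ 0.006 -0.05  -0.009 -0.045 -0.007  0.022  0.008]
[312.88406549 201.27443938]
```

View pics/w2.png

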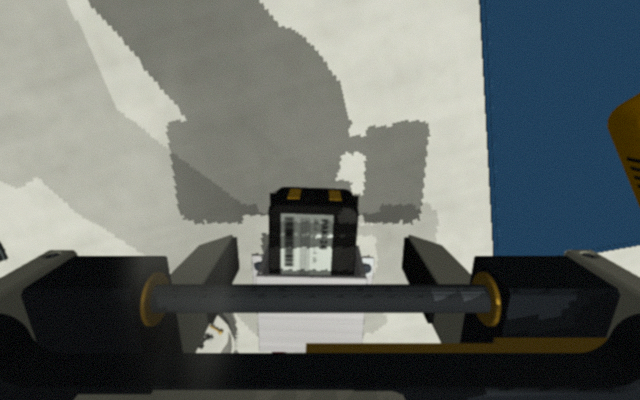

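The pack's contact end is at columns 271–357 with its centre near 313, as predicted. The fingers are centred on column 320, so I'll shift −5 mm in tool y, go down and grip.

{"method": "play_rows", "body": {"rows": [[[-0.1,-0.2,1.4,0,0,0,1],[-0.1,-0.2,2.7,0,0,0,1],[-0.1,-0.2,2.7,0,0,0,1]]]}}

```text
t: 2.2
tool_pos: [584.5, 137.8, 22.8]
tool_rot: [-0.001, 0.127, 0.992, -0.0]
wrist_force: [-0.3, 0.7, -0.1]
finger_gap: 91.8
grasp_force: 0.0
```

{"method": "play_rows", "body": {"rows": [[[0,0,0,0,0,0,0.5],[0,0,0,0,0,0,0.5],[0,0,0,0,0,0,0.5],[0,0,0,0,0,0,0.5]]], "newtons": 45}}

```text
t: 2.7
tool_pos: [586.0, 137.7, 24.2]
tool_rot: [0.0, 0.127, 0.992, -0.0]
wrist_force: [-0.5, -0.3, 4.9]
finger_gap: 60.2
grasp_force: 44.6
```

{"method": "play_rows", "body": {"rows": [[[0.8,0,-0.03,0,0,0,0.5],[1.6,0,-0.05,0,0,0,0.5],[2.4,0,-0.05,0,0,0,0.5],[3.2,0,-0.05,0,0,0,0.5],[3.2,0,-0.05,0,0,0,0.5]]]}}

```text
t: 3.32
tool_pos: [506.6, 158.5, 24.4]
tool_rot: [-0.001, 0.126, 0.992, -0.0]
wrist_force: [-0.3, 0.6, -1.7]
finger_gap: 59.7
grasp_force: 44.6
```

{"method": "play_rows", "body": {"rows": [[[0,0,-0.5,0,0,0,0.5],[0,0,-1,0,0,0,0.5],[0,0,-1.2,0,0,0,0.5],[0,0,-1.2,0,0,0,0.5]]]}}

```text
t: 3.82
tool_pos: [508.9, 158.0, 55.2]
tool_rot: [0.001, 0.127, 0.992, 0.0]
wrist_force: [-0.5, -0.3, -3.1]
finger_gap: 59.7
grasp_force: 44.6
```

{"method": "play_rows", "body": {"rows": [[[0.36,-1.35,0,0,0,-1.75,0.5],[0.72,-2.7,0,0,0,-3.5,0.5],[1.08,-4.05,0,0,0,-5.25,0.5],[1.44,-5.4,0,0,0,-7,0.5],[1.44,-5.4,0,0,0,-7,0.5]]]}}

```text
t: 4.45
tool_pos: [436.9, 33.1, 53.8]
tool_rot: [-0.002, -0.175, 0.984, -0.001]
wrist_force: [-0.4, 1.0, -4.1]
finger_gap: 59.9
grasp_force: 44.6
```

{"method": "play_rows", "body": {"rows": [[[0,0,0.7,0,0,0,0.5],[0,0,1.1,0,0,0,0.5],[0,0,1.1,0,0,0,0.5]]]}}

```text
t: 4.82
tool_pos: [438.8, 37.0, 26.3]
tool_rot: [-0.001, -0.178, 0.984, 0.0]
wrist_force: [-0.1, 0.6, -3.5]
finger_gap: 60.0
grasp_force: 44.6
```

{"method": "play_rows", "body": {"rows": [[[0,0,0.1,0,0,0,0.5],[0,0,0.1,0,0,0,0.5],[0,0,0.1,0,0,0,1],[0,0,0.1,0,0,0,1],[0,0,0.1,0,0,0,1]]]}}

```text
t: 5.45
tool_pos: [439.7, 36.5, 24.8]
tool_rot: [0.0, -0.177, 0.984, -0.0]
wrist_force: [-0.4, -0.8, -0.7]
finger_gap: 85.5
grasp_force: 0.0
```

{"method": "play_rows", "body": {"rows": [[[0,0,-2,0,0,0,1],[0,0,-4,0,0,0,1],[0,0,-5.6,0,0,0,1],[-2,0,-5.6,0,0,2,1],[-2,0,-5.6,0,0,2,1]]]}}

```text
t: 6.08
tool_pos: [489.8, 55.2, 165.9]
tool_rot: [0.003, -0.09, 0.996, 0.001]
wrist_force: [-0.8, -0.2, -0.1]
finger_gap: 92.0
grasp_force: 0.0
```

```bash
python3 - <<'E'
from h import *
im=camera("top"); cv2.imwrite("pics/top1.png",im[:,:,::-1]); c=calibration("top")
st=get_state(); w=calibration("wrist"); im2=camera("wrist"); cv2.imwrite("pics/w3.png",im2[:,:,::-1])
import pickle; pickle.dump((st,w),open("w3.pkl","wb"))
print(st["tool_pos"],st["tool_rot"]); print(proj(c,(464,46,42)),proj(w,(464,46,42)))
E
```

```text
[487.18445205  54.49904192 164.8415916 ] [ 6.24679519e-04 -9.14610766e-02  9.95808422e-01  2.62034199e-04]
[303.59839463 249.81594437] [315.44210092 167.54772362]
```

View pics/w3.png

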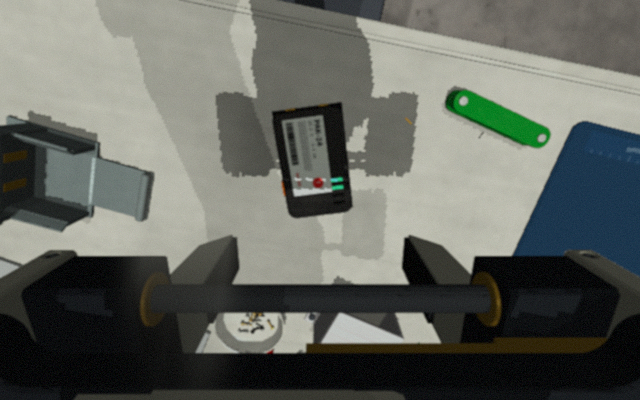

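The pack stands flat with its contact end up, towards the robot. Its outline corners are about (273,112), (340,103), (352,210) and (290,217). The dock's sill shows at (153,172) to (145,218).

```bash
python3 - <<'E'
from h import *
import pickle
st,w=pickle.load(open("w3.pkl","rb")); im=cv2.imread("pics/w3.png")
m=(im.max(2)<62).astype(np.uint8); m[:95]=0; m[225:]=0; m[:,:262]=0; m[:,360:]=0
m=cv2.morphologyEx(cv2.morphologyEx(m,cv2.MORPH_OPEN,np.ones((3,3))),cv2.MORPH_CLOSE,np.ones((9,9)))
k=max(cv2.findContours(m,0,1)[0],key=cv2.contourArea)
q=np.array([cast(w,u,v,42) for u,v in k[:,0]+0.0])[:,:2].astype(np.float32)
(cx,cy),(a,b),ang=cv2.minAreaRect(q); print(cv2.boundingRect(k),cx,cy,a,b,ang)
T=rot(st["tool_rot"])
for n,u,v,z in (("NL",273,112,42),("NR",340,103,42),("TR",352,210,42),("TL",290,217,42),("sill",153,172,12),("sill",145,218,12)):
    p=cast(w,u,v,z); print(n,p.round(1),T.inv().apply(p-st["tool_pos"]).round(1))
print(T.as_matrix().round(3))
E
```

```text
(272, 103, 80, 114) 460.3652038574219 43.565834045410156 94.65086364746094 58.52991485595703 18.06099510192871
NL [424.6   3.5  42. ] [ 71.  -38.8 122.7]
NR [407.7  56.2  42. ] [ 78.   16.1 122.7]
TR [496.5  85.4  42. ] [-14.6  28.7 122.9]
TL [513.4  31.4  42. ] [-21.4 -27.6 122.9]
sill [ 503.4 -106.8   12. ] [  13.6 -161.7  152.8]
sill [ 553.2 -113.7   12. ] [ -34.1 -177.5  152.8]
[[-0.983 -0.182  0.001]
 [-0.182  0.983  0.001]
 [-0.001  0.    -1.   ]]
```

{"method": "play_rows", "body": {"rows": [[[0,0,0,0,0,2.1,1],[0,0,0,0,0,4.2,1],[0,0,0,0,0,6.3,1],[0,0,0,0,0,8.4,1],[0,0,0,0,0,10.5,1]]]}}

```text
t: 6.8
tool_pos: [484.4, 53.4, 163.7]
tool_rot: [-0.001, 0.361, 0.932, -0.001]
wrist_force: [-0.7, 0.2, -0.5]
finger_gap: 91.4
grasp_force: 0.0
```

{"method": "play_rows", "body": {"rows": [[[0,0,0,0,0,2.1,1],[0,0,0,0,0,4.2,1],[0,0,0,0,0,6.3,1],[0,0,0,0,0,8.4,1],[0,0,0,0,0,10.5,1]]]}}

```text
t: 7.42
tool_pos: [484.4, 53.4, 163.7]
tool_rot: [-0.001, 0.737, 0.676, -0.001]
wrist_force: [0.1, -0.3, -0.1]
finger_gap: 91.7
grasp_force: 0.0
```

{"method": "play_rows", "body": {"rows": [[[0,0,0,0,0,2.1,1],[0,0,0,0,0,4.2,1],[0,0,0,0,0,6.3,1],[0,0,0,0,0,8.4,1],[0,0,0,0,0,10.5,1]]]}}

```text
t: 8.05
tool_pos: [484.4, 53.4, 163.7]
tool_rot: [-0.0, 0.96, 0.281, -0.001]
wrist_force: [0.3, 0.6, 0.3]
finger_gap: 91.7
grasp_force: 0.0
```

```bash
python3 - <<'E'
from h import *
st=get_state(); M=rot(st["tool_rot"]).as_matrix(); print(st["t"],st["tool_pos"],np.degrees(np.arctan2(M[1,1],M[0,1])),st["joint_pos"].round(2)); print(M.round(3))
E
```

```text
8.05 [484.41509118  53.44096602 163.69889613] -57.37975802662382 [-0.17  0.28  0.    2.03 -0.    0.83 -1.16]
[[ 0.842  0.539 -0.003]
 [ 0.539 -0.842 -0.   ]
 [-0.002 -0.001 -1.   ]]
```

{"method": "play_rows", "body": {"rows": [[[0.14,0.12,0,0,0,2,1],[0.14,0.12,1,0,0,2.9,1],[0.14,0.12,2.5,0,0,2.9,1],[0.14,0.12,3.2,0,0,2.9,1],[0.14,0.12,3.2,0,0,2.9,1]]]}}

```text
t: 8.68
tool_pos: [487.9, 52.7, 82.7]
tool_rot: [-0.0, 0.987, 0.16, -0.003]
wrist_force: [0.3, 0.8, -0.0]
finger_gap: 91.7
grasp_force: 0.0
```

```bash
python3 - <<'E'
from h import *
st=get_state(); T=rot(st["tool_rot"]); print(st["tool_pos"]);print(T.as_matrix().round(3))
c=np.array([460.4,43.6,42]); print("centre in tool",T.inv().apply(c-st["tool_pos"]).round(1))
w=calibration("wrist"); im=camera("wrist"); cv2.imwrite("pics/w4.png",im[:,:,::-1])
h=np.array([np.cos(.315),np.sin(.315),0]);n=np.array([-h[1],h[0],0])
for a,b in((48,30),(48,-30)): print(proj(w,c+a*h+b*n))
E
```

```text
[487.9195755   52.67972414  82.68068858]
[[ 0.949  0.316 -0.005]
 [ 0.316 -0.949 -0.001]
 [-0.005 -0.001 -1.   ]]
centre in tool [-28.8  -0.1  40.8]
[272.11384136 203.60429563]
[368.58284923 204.25323686]
```

View pics/w4.png

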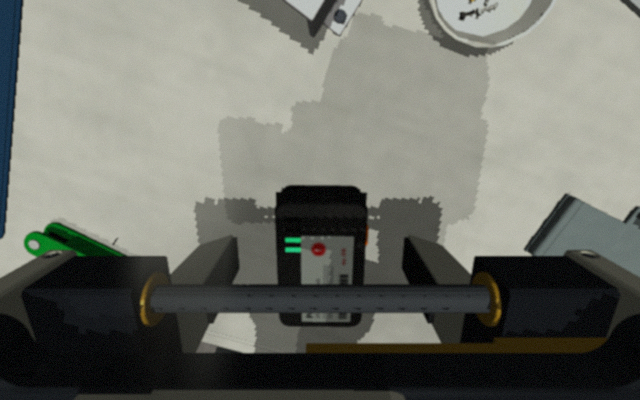

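The pack's tail end is between the fingers at columns 276–366, centred at 321, so it lines up. Down and grip.

{"method": "play_rows", "body": {"rows": [[[0,0,1.3,0,0,0,1],[0,0,2.4,0,0,0,1],[0,0,2.4,0,0,0,1],[0,0,2.4,0,0,0,0.5],[0,0,2.4,0,0,0,0.5]]], "newtons": 55}}

```text
t: 9.35
tool_pos: [491.9, 53.4, 25.9]
tool_rot: [-0.0, 0.987, 0.16, 0.001]
wrist_force: [-0.2, 0.6, -0.1]
finger_gap: 76.3
grasp_force: 0.0
```

{"method": "play_rows", "body": {"rows": [[[0,0,0,0,0,0,0.5],[0,0,0,0,0,0,0.5],[0,0,0,0,0,0,0.5]]]}}

```text
t: 9.72
tool_pos: [491.2, 53.4, 25.1]
tool_rot: [-0.0, 0.987, 0.16, 0.0]
wrist_force: [-1.4, 0.1, 5.1]
finger_gap: 59.9
grasp_force: 55.0
```

{"method": "play_rows", "body": {"rows": [[[0,0,-1,0,0,0,0.5],[0,0,-3,0,0,0,0.5],[-1,1.1,-4.5,0,0,0,0.5],[-2.2,2.4,-6.2,0,0,0,0.5],[-3.4,3.65,-6.2,0,0,0,0.5]]]}}

```text
t: 10.35
tool_pos: [440.5, -61.4, 182.4]
tool_rot: [0.001, 0.987, 0.16, 0.003]
wrist_force: [1.9, 0.7, -4.5]
finger_gap: 59.8
grasp_force: 55.0
```

{"method": "play_rows", "body": {"rows": [[[0,0,0,0,0,0,0.5],[0,0,0,0,0,0,0.5]]]}}

```text
t: 10.6
tool_pos: [438.6, -59.8, 179.1]
tool_rot: [-0.0, 0.987, 0.16, -0.0]
wrist_force: [0.6, 0.2, -3.0]
finger_gap: 59.3
grasp_force: 55.0
```

```bash
python3 - <<'E'
from h import *
import pickle
st=get_state(); w=calibration("wrist"); im=camera("wrist")[:,:,::-1]; cv2.imwrite("pics/w5.png",im); pickle.dump((st,w),open("w5.pkl","wb"))
print(st["t"],st["tool_pos"],st["qd"].round(2)); print(rot(st["tool_rot"]).as_matrix().round(3))
u,v=proj(w,(522,-170,20)); print(u,v)
x0,y0=int(max(0,min(440,u-100))),int(max(0,min(250,v-75))); print(x0,y0)
cv2.imwrite("pics/w5c.png",cv2.resize(im[y0:y0+150,x0:x0+200],(800,600),interpolation=cv2.INTER_CUBIC))
E
```

```text
10.6 [438.5902536  -59.75701488 179.11345061] [-0.02  0.01 -0.02 -0.01  0.    0.    0.  ]
[[ 0.949  0.316 -0.001]
 [ 0.316 -0.949  0.001]
 [-0.    -0.001 -1.   ]]
457.1761555908397 138.6498083353778
357 63
```

View pics/w5c.png

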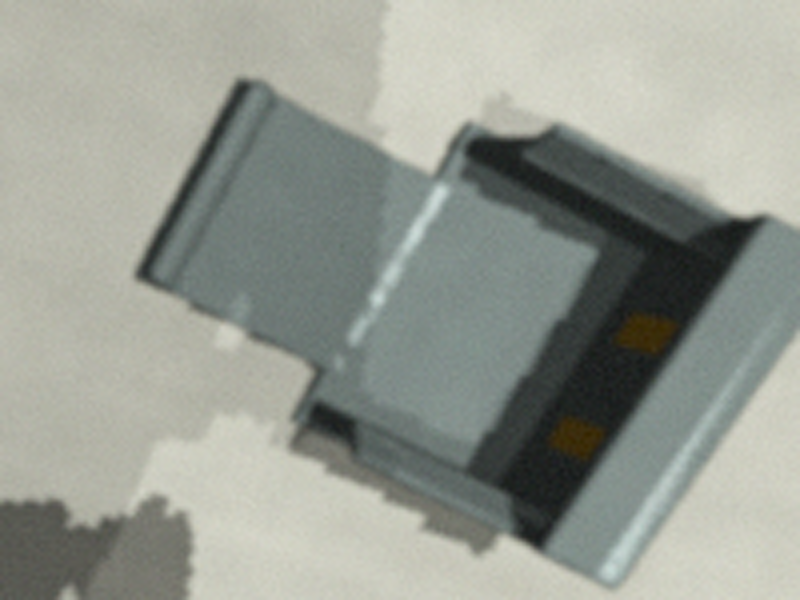

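The dock crop shows the sill's top between (252,85)/(155,275) and (272,97)/(178,287). The bright line where the cheeks begin runs from (447,185) to (350,345), and the lip's inner edge from (765,218) to (545,548).

```bash
python3 - <<'E'
from h import *
import pickle
st,w=pickle.load(open("w5.pkl","rb"))
P=lambda l,z:np.array([cast(w,357+(u+.5)/4-.5,63+(v+.5)/4-.5,z)[:2] for u,v in l])
S={"sill_out12":([(252,85),(155,275)],12),"sill_in12":([(272,97),(178,287)],12),"bright4":([(447,185),(350,345)],4),
"lip51":([(765,218),(545,548)],51),"lip57":([(765,218),(545,548)],57),"floor edge U":([(280,100),(435,175)],4),"floor edge L":([(185,295),(320,368)],4),
"cheek far out39":([(555,125),(740,212)],39),"cheek near out39":([(355,420),(520,530)],39),"brass":([(648,332),(578,437)],4)}
R_={}
for n,(l,z) in S.items():
    p=P(l,z); R_[n]=p; d=p[1]-p[0]; print(n,p.round(1).tolist(),"len %.1f"%np.hypot(*d),"head %.1f"%np.degrees(np.arctan2(d[1],d[0])),"mid",p.mean(0).round(1))
E
```

```text
sill_out12 [[557.0, -118.1], [509.5, -113.4]] len 47.7 head 174.4 mid [ 533.2 -115.7]
sill_in12 [[556.0, -123.6], [508.6, -119.8]] len 47.5 head 175.5 mid [ 532.3 -121.7]
bright4 [[551.9, -174.8], [508.7, -169.1]] len 43.5 head 172.5 mid [ 530.3 -172. ]
lip51 [[561.8, -220.5], [481.8, -211.3]] len 80.5 head 173.4 mid [ 521.8 -215.9]
lip57 [[560.8, -216.4], [482.6, -207.4]] len 78.7 head 173.4 mid [ 521.7 -211.9]
floor edge U [[557.0, -128.0], [553.1, -171.0]] len 43.2 head -95.2 mid [ 555.  -149.5]
floor edge L [[507.1, -124.5], [501.0, -164.4]] len 40.4 head -98.8 mid [ 504.  -144.4]
cheek far out39 [[566.6, -175.8], [563.2, -222.8]] len 47.2 head -94.2 mid [ 564.9 -199.3]
cheek near out39 [[494.3, -162.9], [482.4, -211.3]] len 49.9 head -103.7 mid [ 488.4 -187.1]
brass [[535.5, -239.3], [505.6, -235.6]] len 30.1 head 173.0 mid [ 520.6 -237.4]
```

```bash
cat > plan.py <<'E'
from h import *
D=dict(o=np.array([526.5,-173.9,0.]),a=np.radians(-96.5),tx=15.7,tz=25.1,ty=0.)
def frame():
    dx=np.array([np.cos(D["a"]),np.sin(D["a"]),0]); return dx,np.array([-dx[1],dx[0],0]),np.array([0,0,1.])
def pose(xn,yn,zn,th):   # nose in dock frame mm, tilt deg
    dx,dy,z=frame(); t=np.radians(th)
    xt=-dx*np.cos(t)+z*np.sin(t); zt=-(z*np.cos(t)+dx*np.sin(t)); yt=np.cross(zt,xt); M=np.c_[xt,yt,zt]
    return D["o"]+xn*dx+yn*dy+zn*z-M@[D["tx"]-96,D["ty"],D["tz"]],M
def rows(*a,st=None):
    st=st or get_state(); T=rot(st["tool_rot"]); p,M=pose(*a)
    print(a,"xyz",(T.inv().apply(p-st["tool_pos"])/25).round(2),"turn",(np.degrees((T.inv()*R.from_matrix(M)).as_rotvec())/5).round(2),"tcp",p.round(1))
def now(st=None):
    st=st or get_state(); T=rot(st["tool_rot"]); dx,dy,z=frame()
    for n,k in (("nose",D["tx"]-96),("tail",D["tx"])):
        q=T.apply([k,D["ty"],D["tz"]])+st["tool_pos"]-D["o"]; print(n,round(q@dx,1),round(q@dy,1),round(q[2],1))
    print("t",st["t"],"F",st["wrist_force"].round(1),st["ft_torque"].round(2),"gap",round(st["finger_gap"],1))
E
python3 - <<'E'
from plan import *
import pickle
st,w=pickle.load(open("w5.pkl","rb")); T=rot(st["tool_rot"]); g=cv2.imread("pics/w5.png",0).astype(int)
print("pred tail top edge",proj(w,T.apply([15.7,0,-16.9])+st["tool_pos"]),"L",proj(w,T.apply([15.7,-30,-16.9])+st["tool_pos"])," bottom",proj(w,T.apply([15.7,0,25.1])+st["tool_pos"]))
for c in (300,320,340): print(c,g[180:250:2,c])
print(g[215,255:290],g[215,350:385])
print("body clear rows"); rows(28,0,75,9)
E
```

```text
pred tail top edge [319.75364296 252.73419005] L [253.30143777 252.74362527]  bottom [319.86867372 218.39425142]
300 [205 203 201 201 202 183 116 114 104  98  90  89  94  93  93  92  91  88
  91  75  12   5  14  14   9   7   6  11   9   0   6   6   7   6   1]
320 [180 178 181 177 176 174 107  88  85  90  83  87  90  84  90  88  91  93
  92  71   3   6   8   0   4  12   3  13   4   5  10   5   8   4   1]
340 [174 173 172 170 174 156  85  90  85  90  90  89  89  86  89  86  88  88
  90  69  15  11  10   8   7   5   5   7   4  11   6  11   6   5   7]
[116 115 115 119 116 118 118 116 119 118 117 119 116 113 120 117 119 116
 118 118 120 119 122 118 115 123 124 125 124 119 129 126 119 126 127] [ 85  86  84  86  87  85  87  90  87  90  90  86  92  88  92  88  92  86
  89  85  95 104 140 171 172 171 158 134 119 117 115 115 115 117 112]
body clear rows
(28, 0, 75, 9) xyz [2.67 3.74 2.66] turn [  1.01   1.6  -12.98] tcp [ 531.9 -126.8  112.4]
```

{"method": "play_rows", "body": {"rows": [[[0.3,0.4,0,0.12,0.2,-1.6,0.5],[0.6,0.9,0.1,0.25,0.4,-3.2,0.5],[1.0,1.4,0.2,0.4,0.6,-5,0.5],[1.4,1.9,0.3,0.5,0.8,-6.5,0.5],[1.8,2.4,0.4,0.6,1,-8,0.5]]]}}

```text
t: 11.28
tool_pos: [501.2, -101.5, 168.5]
tool_rot: [-0.033, 0.87, 0.491, 0.038]
wrist_force: [-0.6, 0.5, -3.0]
finger_gap: 59.8
grasp_force: 55.0
```

```bash
python3 -c "
from plan import *
now(); rows(28,0,75,9)"
```

```text
nose 1.0 -66.2 135.6
tail -85.8 -26.3 145.1
t 11.275 F [-0.6  0.5 -3. ] [-0.21  0.11 -0.03] gap 59.8
(28, 0, 75, 9) xyz [-0.45  1.62  2.18] turn [ 0.4   0.61 -4.91] tcp [ 531.9 -126.8  112.4]
```

{"method": "play_rows", "body": {"rows": [[[-0.1,0.6,0.3,0.15,0.2,-1.7,0.5],[-0.25,1.1,0.8,0.3,0.4,-3.3,0.5],[-0.45,1.62,1.6,0.4,0.6,-4.9,0.5],[-0.45,1.62,2.18,0.4,0.6,-4.9,0.5],[-0.45,1.62,2.18,0.4,0.6,-4.9,0.5]]]}}

```text
t: 11.9
tool_pos: [529.6, -126.4, 111.5]
tool_rot: [-0.053, 0.747, 0.661, 0.057]
wrist_force: [-0.5, 0.3, -2.5]
finger_gap: 59.9
grasp_force: 55.0
```

{"method": "play_rows", "body": {"rows": [[[0,0,0,0,0,0,0.5]]]}}

```text
t: 12.02
tool_pos: [531.1, -127.3, 113.6]
tool_rot: [-0.051, 0.746, 0.661, 0.058]
wrist_force: [0.3, -0.2, -2.6]
finger_gap: 59.8
grasp_force: 55.0
```

```bash
python3 - <<'E'
from plan import *
now(); rows(28,0,30,9); rows(28,0,7,9)
c=calibration("top"); im=camera("top")[:,:,::-1]; im2=camera("scene")[:,:,::-1]
cv2.imwrite("pics/t2.png",np.hstack([cv2.resize(im[180:280,340:440],(400,400),interpolation=3),cv2.resize(im2[190:290,315:415],(400,400),interpolation=3)]))
E
```

```text
nose 28.6 -1.2 76.4
tail -66.3 -0.5 91.2
t 12.025 F [ 0.3 -0.2 -2.6] [-0.24  0.11 -0.04] gap 59.8
(28, 0, 30, 9) xyz [-0.27  0.03  1.83] turn [ 0.02  0.02 -0.08] tcp [ 531.9 -126.8   67.4]
(28, 0, 7, 9) xyz [-0.41  0.03  2.74] turn [ 0.02  0.02 -0.08] tcp [ 531.9 -126.8   44.4]
```

View pics/t2.png

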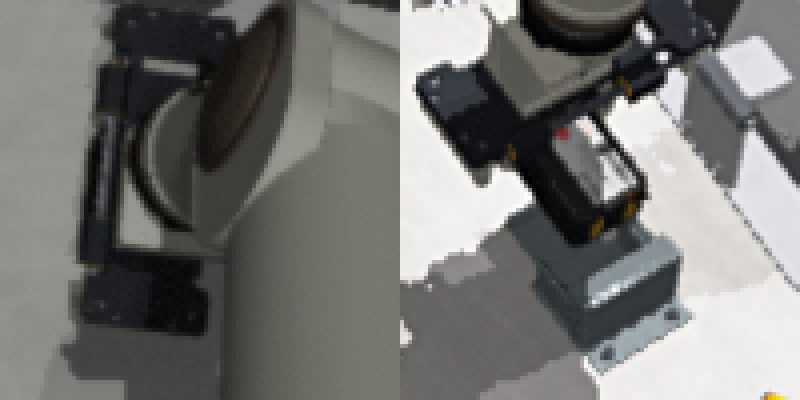

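The scene view shows the tilted pack above the dock, contact end towards the lip and between the cheeks. I'll lower it step by step and watch the forces.

{"method": "play_rows", "body": {"rows": [[[-0.1,0.03,0.9,0,0,-0.08,0.5],[-0.27,0.03,1.83,0,0,-0.08,0.5],[-0.27,0.03,1.83,0,0,-0.08,0.5]]]}}

```text
t: 12.5
tool_pos: [530.7, -127.6, 66.4]
tool_rot: [-0.052, 0.744, 0.664, 0.058]
wrist_force: [-0.5, 0.0, -3.1]
finger_gap: 59.7
grasp_force: 55.0
```

```bash
python3 -c "
from plan import *
now(); rows(28,0,15,9); rows(28,0,7,9)"
```

```text
nose 28.9 -1.2 29.1
tail -65.9 -1.1 44.0
t 12.5 F [-0.5  0.  -3.1] [-0.24  0.18 -0.02] gap 59.7
(28, 0, 15, 9) xyz [-0.05  0.04  0.56] turn [-0.01  0.02 -0.01] tcp [ 531.9 -126.8   52.4]
(28, 0, 7, 9) xyz [-0.1   0.04  0.88] turn [-0.01  0.02 -0.01] tcp [ 531.9 -126.8   44.4]
```

{"method": "play_rows", "body": {"rows": [[[-0.03,0.04,0.3,0,0,0,0.5],[-0.06,0.04,0.6,0,0,0,0.5],[-0.1,0.04,0.88,0,0,0,0.5],[-0.1,0.04,0.88,0,0,0,0.5]]]}}

```text
t: 13.0
tool_pos: [532.6, -127.2, 44.4]
tool_rot: [-0.051, 0.744, 0.664, 0.058]
wrist_force: [0.8, -0.2, -3.0]
finger_gap: 59.9
grasp_force: 55.0
```

```bash
python3 -c "
from plan import *
now(); rows(28,0,5,9);rows(36,0,6,9); rows(42,0,6,9); rows(45,0,5.5,8)
im2=camera('scene')[:,:,::-1]
cv2.imwrite('pics/t3.png',cv2.resize(im2[190:290,305:425],(720,600),interpolation=2))"
```

```text
nose 28.4 0.7 7.2
tail -66.5 0.8 22.0
t 13.0 F [ 0.8 -0.2 -3. ] [-0.26  0.06  0.01] gap 59.9
(28, 0, 5, 9) xyz [-0.   -0.03  0.08] turn [ 0.01  0.02 -0.01] tcp [ 531.9 -126.8   42.4]
(36, 0, 6, 9) xyz [-0.31 -0.03 -0.01] turn [ 0.01  0.02 -0.01] tcp [ 531.  -134.8   43.4]
(42, 0, 6, 9) xyz [-0.55 -0.03 -0.04] turn [ 0.01  0.02 -0.01] tcp [ 530.3 -140.7   43.4]
(45, 0, 5.5, 8) xyz [-0.65 -0.03  0.01] turn [ 0.01 -0.18 -0.01] tcp [ 530.  -143.1   41.5]
```

View pics/t3.png

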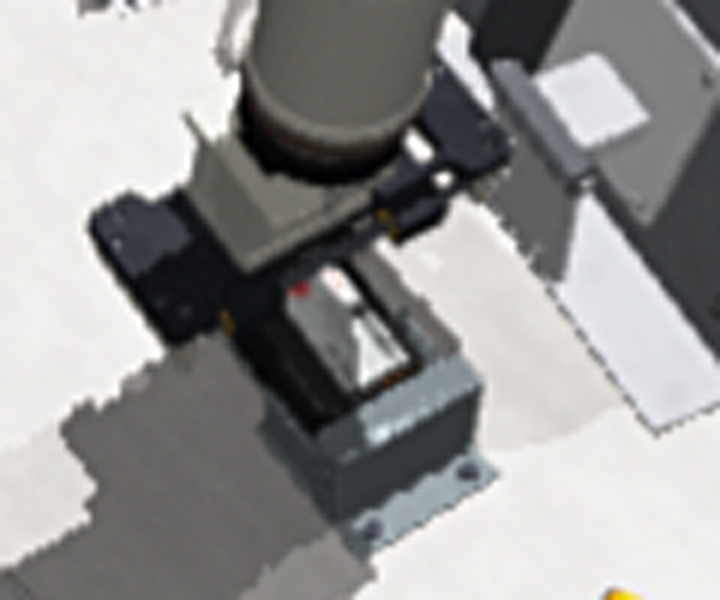

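The pack sits between the cheeks, its front edge just behind the lip, with no contact force. Next I'll lower it slightly and slide it under the lip.

{"method": "play_rows", "body": {"rows": [[[0,-0.03,0.08,0,0,0,0.5],[-0.15,-0.03,0.06,0,0,0,0.5],[-0.3,-0.03,0.03,0,0,0,0.5],[-0.45,-0.03,0.01,0,0,0,0.5],[-0.5,-0.03,0.0,0,0,0,0.5]]]}}

```text
t: 13.68
tool_pos: [530.9, -140.2, 43.1]
tool_rot: [-0.051, 0.744, 0.663, 0.058]
wrist_force: [0.2, 0.1, -3.6]
finger_gap: 59.8
grasp_force: 55.0
```

```bash
python3 -c "
from plan import *
now(); rows(42,0,5,9); rows(45,0,5,8);rows(46,0,5,6);rows(47,0,5,3);rows(47.5,0,4.5,0)"
```

```text
nose 41.5 0.5 5.9
tail -53.4 0.6 20.7
t 13.675 F [ 0.2  0.1 -3.6] [-0.24  0.08  0.01] gap 59.8
(42, 0, 5, 9) xyz [-0.03 -0.02  0.03] turn [ 0.02  0.03 -0.01] tcp [ 530.3 -140.7   42.4]
(45, 0, 5, 8) xyz [-0.13 -0.02  0.06] turn [ 0.02 -0.17 -0.01] tcp [ 530.  -143.1   41. ]
(46, 0, 5, 6) xyz [-0.14 -0.02  0.17] turn [ 0.02 -0.57 -0.01] tcp [ 530.  -142.9   38.4]
(47, 0, 5, 3) xyz [-0.14 -0.02  0.34] turn [ 0.02 -1.17 -0.02] tcp [ 530.1 -142.2   34.3]
(47.5, 0, 4.5, 0) xyz [-0.13 -0.02  0.53] turn [ 0.02 -1.77 -0.02] tcp [ 530.2 -141.3   29.6]
```

{"method": "play_rows", "body": {"rows": [[[-0.07,-0.02,0.04,0,-0.1,0,0.5],[-0.14,-0.02,0.06,0,-0.2,0,0.5],[-0.14,-0.02,0.06,0,-0.2,0,0.5]]]}}

```text
t: 14.05
tool_pos: [530.0, -142.4, 41.0]
tool_rot: [-0.045, 0.744, 0.664, 0.052]
wrist_force: [-0.3, -1.0, -2.8]
finger_gap: 59.7
grasp_force: 55.0
```

```bash
python3 -c "
from plan import *
now(); rows(45.5,0,5,7);rows(46,0,5,5);rows(46.5,0,5,4)"
```

```text
nose 44.4 0.0 5.1
tail -50.7 -0.0 18.2
t 14.05 F [-0.3 -1.  -2.8] [-0.27  0.05  0.01] gap 59.7
(45.5, 0, 5, 7) xyz [-0.03  0.    0.05] turn [ 0.02 -0.18  0.  ] tcp [ 530.  -143.    39.7]
(46, 0, 5, 5) xyz [-0.02  0.    0.16] turn [ 0.02 -0.58  0.  ] tcp [ 530.1 -142.3   37. ]
(46.5, 0, 5, 4) xyz [-0.02  0.    0.21] turn [ 0.02 -0.78  0.  ] tcp [ 530.1 -142.3   35.6]
```

{"method": "play_rows", "body": {"rows": [[[-0.05,0,0.04,0,-0.1,0,0.5],[-0.09,0,0.06,0,-0.2,0,0.5],[-0.09,0,0.06,0,-0.2,0,0.5]]]}}

```text
t: 14.42
tool_pos: [529.9, -144.4, 39.2]
tool_rot: [-0.039, 0.745, 0.665, 0.045]
wrist_force: [0.6, -0.2, -3.5]
finger_gap: 59.9
grasp_force: 55.0
```

```bash
python3 -c "
from plan import *
now(); rows(47,0,5,5);rows(47.5,0,5,3);rows(48,0,5,1)"
```

```text
nose 47.1 0.1 4.7
tail -48.3 0.1 16.2
t 14.425 F [ 0.6 -0.2 -3.5] [-0.23  0.06  0.05] gap 59.9
(47, 0, 5, 5) xyz [ 0.04 -0.    0.09] turn [ 0.02 -0.38 -0.  ] tcp [ 530.  -143.3   37. ]
(47.5, 0, 5, 3) xyz [ 0.04 -0.    0.2 ] turn [ 0.02 -0.78 -0.  ] tcp [ 530.1 -142.7   34.3]
(48, 0, 5, 1) xyz [ 0.05 -0.    0.32] turn [ 0.02 -1.18 -0.  ] tcp [ 530.1 -142.3   31.5]
```

{"method": "play_rows", "body": {"rows": [[[0.01,0,0.1,0,-0.38,0,0.5],[0.02,0,0.2,0,-0.78,0,0.5],[0.02,0,0.2,0,-0.78,0,0.5]]]}}

```text
t: 14.8
tool_pos: [530.1, -142.3, 34.3]
tool_rot: [-0.017, 0.745, 0.666, 0.02]
wrist_force: [0.3, 0.9, -2.9]
finger_gap: 59.6
grasp_force: 55.0
```

```bash
python3 -c "
from plan import *
now(); rows(48,0,4.5,1.5);rows(48.5,0,4,0)"
```

```text
nose 47.1 0.1 5.0
tail -48.8 -0.0 10.0
t 14.8 F [ 0.3  0.9 -2.9] [-0.04  0.08 -0.01] gap 59.6
(48, 0, 4.5, 1.5) xyz [-0.01  0.    0.1 ] turn [ 0.02 -0.3   0.02] tcp [ 530.1 -142.5   31.7]
(48.5, 0, 4, 0) xyz [-0.01  0.    0.21] turn [ 0.02 -0.6   0.02] tcp [ 530.1 -142.3   29.1]
```

{"method": "play_rows", "body": {"rows": [[[-0.01,0,0.1,0,-0.3,0,0.5],[-0.01,0,0.21,0,-0.6,0,0.5],[-0.01,0,0.24,0,-0.6,0,0.5],[-0.01,0,0.24,0,-0.6,0,0.5]]]}}

```text
t: 15.3
tool_pos: [530.4, -143.8, 29.2]
tool_rot: [0.001, 0.746, 0.666, 0.0]
wrist_force: [-1.6, -0.4, 4.9]
finger_gap: 60.0
grasp_force: 55.0
```

```bash
python3 -c "
from plan import *
now(); rows(48.5,0,4,0)"
```

```text
nose 49.9 0.5 4.2
tail -46.1 0.5 4.1
t 15.3 F [-1.6 -0.4  4.9] [0.03 0.59 0.06] gap 60.0
(48.5, 0, 4, 0) xyz [ 0.06 -0.02  0.  ] turn [ 0.03  0.02 -0.01] tcp [ 530.1 -142.3   29.1]
```

{"method": "play_rows", "body": {"rows": [[[0,0,0,0,0,0,1],[0,0,0,0,0,0,1],[0,0,0,0,0,0,1],[0,0,0,0,0,0,1]]]}}

```text
t: 15.8
tool_pos: [530.1, -143.5, 28.3]
tool_rot: [0.001, 0.746, 0.666, 0.0]
wrist_force: [0.3, 0.5, -0.0]
finger_gap: 91.1
grasp_force: 0.0
```

{"method": "play_rows", "body": {"rows": [[[0,0,-0.5,0,0,0,1],[0,0,-1.5,0,0,0,1],[0.5,0,-3,0,0,0,1],[2,0,-4.5,0,0,0,1],[2,0,-4.5,0,0,0,1]]]}}

```text
t: 16.42
tool_pos: [538.8, -90.5, 144.9]
tool_rot: [0.003, 0.745, 0.667, 0.004]
wrist_force: [-0.2, 0.1, 0.5]
finger_gap: 91.9
grasp_force: 0.0
```

{"method": "play_rows", "body": {"rows": [[[1,0,-1.5,0,0,0,1],[2,0,-1.5,0,0,0,1],[2,0,-1.5,0,0,0,1],[2,0,-1.5,0,0,0,1]]]}}

```text
t: 16.92
tool_pos: [540.4, -45.6, 177.7]
tool_rot: [0.001, 0.747, 0.665, -0.0]
wrist_force: [-0.4, -0.6, -0.4]
finger_gap: 92.2
grasp_force: 0.0
```

```bash
python3 -c "
from plan import *
st=get_state(); print(st['t'],st['tool_pos'],st['wrist_force'])
a=camera('scene')[:,:,::-1]; b=camera('wrist')[:,:,::-1]
cv2.imwrite('pics/f.png',np.vstack([cv2.resize(a[200:275,315:415],(400,300),interpolation=2),cv2.resize(b,(400,250))]))"
```

```text
16.925 [540.3752126  -45.6111384  177.70926071] [-0.3895856  -0.60581183 -0.351035  ]
```

View pics/f.png

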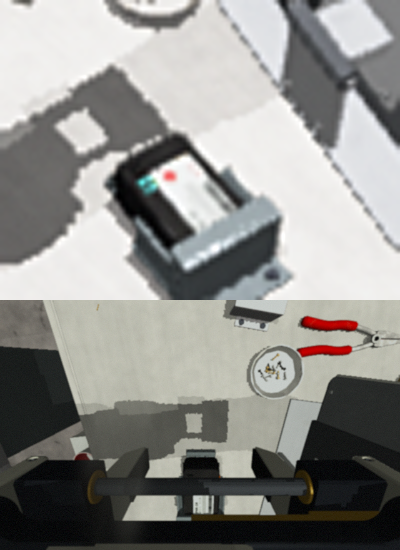

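The pack lies flat in the dock, with the contact end under the lip, the tail inside the sill and the gripper clear. I'm handing it in.

```bash
python3 -c "
from bench import *
print(job_done())"
```

```text
the job is handed in; nothing more can be done
None
```

The battery pack is in the charging dock, lying flat with its contact end hooked under the lip and its other end down inside the sill; I released it and handed the job in at about 17 s, but no verdict came back.

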